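# Set out the dispensing station for the next job

## Task

Lay out the dispensing station: set the long tray on the mat midway between the gauge block and the part nest, with its length square to the line joining them, and stack the short tray flat on its middle, lying the same way. Stand the glue cartridge on that line, halfway between the long tray and the gauge block, and the tip pot behind the long tray as the robot sees it (on the side away from the robot), in line with the tray's length and with a gap of about 3 cm. Keep the cartridge and the pot upright throughout and leave the blower, the box and the tweezers where they are.

Things in the scene. Friction and masses are not known exactly. Their poses are not given: they have to be found in the camera images.
- long_tray: loose blue plastic parts tray with cross ribs, 100 long (its x) x 54 wide (its y) x 22 mm high, about 150 g; graspable across its width; flat on top: the ribs and rims carry whatever stands on it; its two ends are alike. Origin: centre of its underside, z up.
- short_tray: loose black plastic parts tray with cross ribs, shorter, 70 long (its x) x 44 wide (its y) x 22 mm high, about 100 g; flat underside; its two ends are alike. Origin: centre of its underside, z up.
- cartridge: loose black glue cartridge standing upright, round: foot 36 mm across and 6 mm high, barrel 26 mm across up to 56 mm, white stopper 20 mm across on top, 64 mm high in all, about 80 g. Origin: centre of its underside, z up.
- pot: loose low round white pot of dispensing tips with a grey lid, 48 mm across and 40 mm high, about 100 g. Origin: centre of its underside, z up.
- gauge_block: fixed white block, 70 x 70 x 35 mm, with a round pressure gauge of 56 mm across facing up on it (48 mm high in all). Origin: centre of its underside; z up; y lies along the line to the part nest, which is 360 mm away, centre to centre, on its +y or its -y side; x is square to that line and points away from the robot. It may stand left or right.
- nest: fixed aluminium part nest: a 70 x 70 x 24 mm block with a dark rectangle in its top and four upright steel pins at its corners, 44 mm high in all. Origin: centre of its underside; axes parallel to those of the gauge block.
- blower: bystander: black rubber air blower standing on its end, 56 mm across, 105 mm high. Origin: centre of its underside. Leave alone.
- box: bystander: black box with a yellow card on top, 70 x 90 x 50 mm. Origin: centre of its underside. Leave alone.
- tweezers: bystander: dark steel tweezers lying on the mat beyond the stations, far from the robot, about 120 mm long along its y, 6 mm high. Origin: about its middle, on the mat. Leave alone.
Not all that is in view belongs to the job. What is shaped like the pot but brown is not meant.

How it is judged:
By the outcome, as a careful person would: the job done as asked, in the order asked, and still so for the second after the job is handed in, with the robot touching nothing.
It also fails if it takes over 115 s, if anything falls off the work surface, if the arm or the gripper's body presses on something with over 40 N, if the wrist force passes 120 N, or if a joint passes its speed limit or range.

## Robot

A 6-joint arm with a two-finger parallel gripper is mounted at the origin on the work surface. World frame = base frame: x ahead of the robot, y to its left, z up, the work surface at z = 0. Lengths are in m, angles in rad, forces in N, time in s.
With the tool pointing down it reaches from about 0.325 to 0.925 m from the base axis. Payload 3.1 kg.
Tool frame: the origin (TCP) lies midway between the tips of the shut fingers; the grasp point (between the pads) lies behind it (bot.grasp_offset is the z of the grasp point in the tool frame, in m); z points along the fingers, y is the line along which they close (so a half turn about z gives the same grasp; the last joint's range is limited). The gripper opens to 85 mm and grips with 20 to 120 N. Pads are 22 mm wide; open, the fingers measure 114 mm over their backs; the gripper's body (76 mm by 85 mm) begins 54 mm behind the grasp point. The pads swing forward as they close: fully open they stand 13 mm farther back than shut.
Start: joints at [1.226, 0.217, 1.613, -0, 1.311, -0.112], TCP at [0.144, 0.608, 0.231] pointing down, gripper open.
Joint ranges: [-2.75, 2.75], [-0.78, 2.1], [0.31, 2.55], [-1.13, 4.27], [0.13, 2.63], [-2.58, 2.58]. Speed limits (rad/s): [2.79, 2.79, 3.14, 3.14, 3.14, 3.14].

## Interface

Orientations are given as a unit quaternion [x, y, z, w].
In Python, from station import bot gives the robot as it stands.
- The arm moves only by the tool drive_tool, never from a script. Its argument "moves" is a list of rows, each an object of numbers: "wx", "wy", "wz": the turn, a rotation vector about the tool's x, y, z in rad; "x", "y", "z": the shift along the tool's x, y, z in mm; "hand": the finger opening in mm, from 0 to 85.4. A call has 1 to 12 rows; each row shifts and turns the commanded pose from where the row before left it, along the tool's axes as they then stand; what a row does not reach is not made up. A row lasts 1/10 s, in which the tool goes at most 50 mm and 8.59 degrees, less where a joint would pass 70% of its speed; a pose out of reach is approached as far as the arm can. A call is refused whole if a number of a shift passes 50 or a number of a turn 0.15, either way. A call with a gripper value outside its range is refused whole. The fingers move at their own pace and stop on an object; "force" is the grip in N (left out, the last holds). Time passes only in rows, so rows that do not move let the fingers close. It gives the time, the measured TCP pose, the force, the opening and the grip force at its end, in the units of the state.
- bot.sense(): the state, without advancing time (a new reading comes with each control period).
- bot.grab_frame(name): name is "side" or "top"; returns a dict with "pixels" (420x560x3 uint8, blue, green, red), "range_z" (420x560 float32, m along the optical axis (not along the pixel's ray), 0 where there is no reading), "fx", "fy", "cx", "cy" (pixels), "R" (3x3) and "t" (3): a world point X has camera coordinates R X + t. Camera axes: x right, y down, z forward; pixel columns grow to the right and rows downward; lengths in m; the calibration is good to about 2 mm. A picture is of the moment at which its call begins.
- bot.sign_off(): hands the job in; it is judged then, once.
Trained networks look in the newest picture that a camera, given by its name, has taken for a name from the list of things; names that differ only in an ending like _2 or _b are one class to them, and where a whole thing is asked for, a point or a joint stands for the part that bears it (a point fixed in the world has none). Each returns a list of dicts, best first, with "confidence" (0 to 1); they miss things now and then, are a little off and sometimes report something else, mostly with a low value. They report only what shows in the picture. A call takes as long as a camera call. They do not tell look-alikes from the thing itself.
- bot.regions_of(camera, name): "region" (420x560 bool, what is visible of it) and "extent" ([left, top, width, height] in pixels, round what is visible of it).
The state is a dict: "t": time; "joint_positions": joint angles; "joint_vel": joint speeds; "joint_torque": joint torques, N m; "position": TCP position; "tool_rot": TCP orientation; "ft_force": force on the tool from outside, world axes, zero at the start; "moment": the same for the moment, N m; "opening": opening from 0.0 (shut) to 1.0 (fully open); "gripper_force": force on a finger pad.
Only numpy, scipy, OpenCV 4.12 (cv2) and the standard library are available. Lean on these libraries where they do the work, as an engineer would, in place of code of your own. Each camera call takes 0.05 s, during which the arm holds its last target. There are 200 camera calls.

## Working session

There is one attempt and no reset: what is moved stays moved. The work goes in short steps, Python scripts to look and compute and a tool call to move; the robot and the scene stay as the last step left them, time stands still between calls to the robot, and variables do not carry over. Pictures are saved under pics/ and viewed, at most 14 in all, crops included, and the job is handed in when it is done.

Besides the shell and the picture viewer there is one more tool, called after ">>>" as name(argument=value, ...) on one line, values as JSON. drive_tool: Moves the arm, as the interface text tells. Its arguments: {"type":"object","properties":{"moves":{"type":"array","items":{"type":"object","properties":{"wx":{"type":"number"},"wy":{"type":"number"},"wz":{"type":"number"},"x":{"type":"number"},"y":{"type":"number"},"z":{"type":"number"},"hand":{"type":"number"}}}},"force":{"type":"number"}},"required":["moves"]}

```bash
ls; mkdir -p pics; cat > h.py <<'E'
import numpy as np, cv2
from station import bot
def pts(f, mask=None):
    z=f["range_z"]; v,u=np.nonzero((z>0)&(mask if mask is not None else True))
    d=z[v,u]; c=np.stack([(u-f["cx"])/f["fx"]*d,(v-f["cy"])/f["fy"]*d,d],1)
    return (c-f["t"])@np.asarray(f["R"]), u, v
E
python3 - <<'E'
from h import *
fs={}
for n in("top","side"):
    f=bot.grab_frame(n); fs[n]=f; cv2.imwrite(f"pics/{n}0.png",f["pixels"])
    for k in"long_tray short_tray cartridge pot gauge_block nest blower box tweezers".split():
        for r in bot.regions_of(n,k)[:3]:
            p,u,v=pts(f,r["region"])
            if len(p)<5: continue
            h=np.percentile(p[:,2],95); top=p[p[:,2]>h-.006]
            (c,s,a)=cv2.minAreaRect((top[:,:2]*1000).astype(np.float32))
            print(n,k,round(r["confidence"],2),r["extent"],"h",round(h,3),"rect",np.round(c),np.round(s),round(a),)
print(bot.sense(), bot.grasp_offset)
cv2.imwrite("pics/both0.png",cv2.resize(np.vstack([fs["top"]["pixels"]]),None,fx=1.42,fy=1.42))
E
```

```text
pics
top long_tray 0.8 [134.4, 194.0, 23.9, 41.5] h 0.024 rect [580. 323.] [55. 99.] 87
top long_tray 0.17 [259.2, 144.3, 27.3, 3.4] h 0.007 rect [763.  -1.] [82.  8.] 85
top short_tray 0.87 [122.5, 251.8, 24.6, 30.8] h 0.024 rect [443. 350.] [69. 46.] 13
top short_tray 0.54 [170.4, 131.5, 36.5, 34.4] h 0.053 rect [739. 212.] [70. 90.] 7
top cartridge 0.49 [401.8, 264.1, 21.9, 18.3] h 0.065 rect [ 427. -356.] [19. 19.] 4
top pot 0.94 [409.9, 167.0, 22.9, 19.8] h 0.042 rect [ 684. -386.] [44. 46.] 1
top pot 0.82 [434.8, 198.1, 20.1, 18.4] h 0.042 rect [ 604. -445.] [46. 46.] 9
top pot 0.75 [361.4, 207.9, 20.7, 17.3] h 0.043 rect [ 582. -261.] [40. 42.] 44
top gauge_block 0.96 [186.3, 213.6, 33.6, 33.8] h 0.049 rect [531. 170.] [52. 53.] 1
top nest 0.81 [329.6, 234.1, 30.3, 29.2] h 0.042 rect [ 493. -187.] [60. 64.] 85
top blower 0.73 [335.4, 136.1, 21.2, 22.1] h 0.092 rect [ 756. -189.] [10.  8.] 84
top box 0.86 [172.7, 131.4, 33.0, 37.7] h 0.053 rect [739. 211.] [69. 89.] 7
top tweezers 0.49 [245.6, 139.8, 39.8, 8.1] h 0.007 rect [767.  16.] [118.  15.] 86
side long_tray 0.63 [241.1,
[... 1082 characters left out ...]
ay([ 1.22583719e+00,  2.16897085e-01,  1.61337965e+00, -3.15501123e-05,
        1.31127305e+00, -1.12180450e-01]), 'joint_vel': array([ 3.38954667e-04,  5.42779556e-05,  1.67762791e-03,  1.19628584e-03,
       -1.96923421e-04,  2.10005384e-04]), 'joint_torque': array([ 7.05693628e-05, -3.96891546e+01, -3.04271472e+01, -1.04926455e-04,
        5.72417084e-04,  1.94636200e-06]), 'position': array([0.14416184, 0.60817647, 0.23131271]), 'tool_rot': array([1.16122724e-01, 9.93234873e-01, 1.74247523e-05, 1.97076243e-05]), 'ft_force': array([-0.82373438,  0.214962  ,  0.06920901]), 'moment': array([-0.00575229,  0.02324263, -0.03388533]), 'gripper_force': 0.0, 'opening': 0.9993466108374015} -0.0187
```

View pics/both0.png

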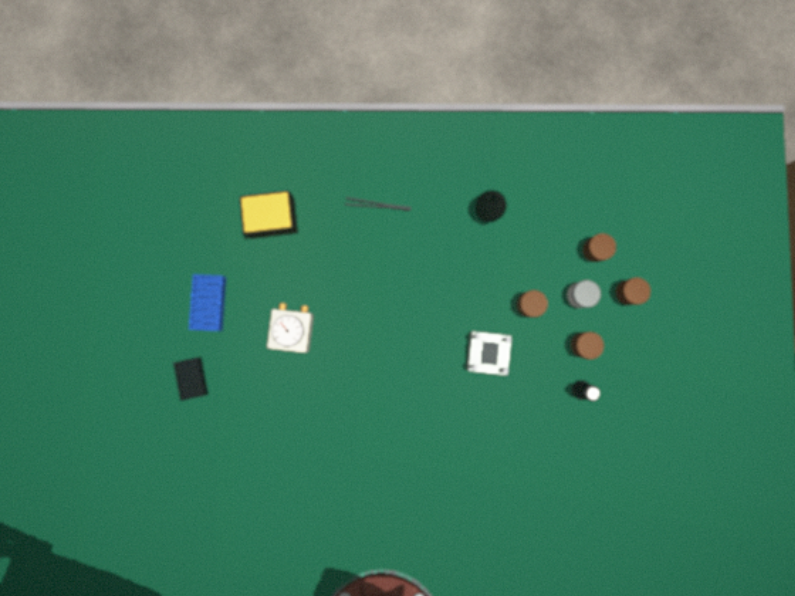

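View pics/side0.png

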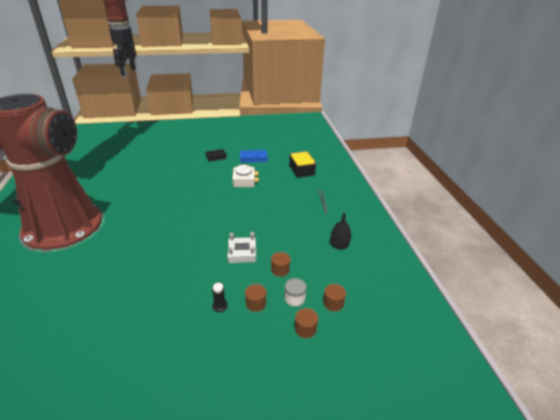

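The top picture shows the blue tray at (146,215), short black tray at (134,266), gauge at (203,230), nest at (345,249) and black cartridge at about (412,275). The pot candidates in it are the grey-lidded one at (411,207), and brown ones at (423,174), (447,205), (375,213) and (415,244). Only (411,207) is white with a grey lid, so I'll confirm it in a crop.

```bash
cat >> h.py <<'E'
H=dict(long_tray=.022,short_tray=.022,cartridge=.064,pot=.040,gauge_block=.048,nest=.024)
def measure(n,names,f=None,white_pot=True):
    f=f or bot.grab_frame(n); out={}
    for k in names:
        for r in bot.regions_of(n,k)[:6]:
            p,u,v=pts(f,r["region"])
            if len(p)<5: continue
            top=abs(p[:,2]-H[k])<.005 if k!="nest" else abs(p[:,2]-H[k])<.008
            if top.sum()<8: continue
            col=f["pixels"][v[top],u[top]].astype(float).mean(0); q=(p[top,:2]*1000).astype(np.float32)
            if k=="pot" and white_pot and col.max()-col.min()>30: continue
            c,s,a=cv2.minAreaRect(q)
            if s[0]<s[1]: a+=90
            a=(a+90)%180-90
            print(n,k,round(r["confidence"],2),"px",np.round([u.mean(),v.mean()]),"rect",np.round(c,1),"size",np.round(s),"ang",round(a,1),"mean",np.round(q.mean(0),1),"h",round(np.median(p[top,2])*1000,1),"col",col.round())
    return f
E
python3 - <<'E'
from h import *
for n in("top","side"):
    f=measure(n,list(H))
    if n=="top": cv2.imwrite("pics/crop.png",cv2.resize(f["pixels"][155:295,340:480],None,fx=4,fy=4,interpolation=2))
    p,u,v=pts(f); m=(p[:,0]>.3)&(p[:,0]<.8)&(abs(p[:,1])<.1); print("mat z",np.median(p[m,2]))
    # brown pots
    for r in bot.regions_of(n,"pot"): 
        q,_,_=pts(f,r["region"]); q=q[abs(q[:,2]-.04)<.005]; print(r["extent"],q.mean(0).round(3))
E
```

```text
top long_tray 0.93 px [145. 213.] rect [579.9 323.7] size [ 57. 100.] ang -3.2 mean [579.7 322.9] h 20.5 col [189. 105.  55.]
top short_tray 0.62 px [134. 267.] rect [441.9 348.8] size [68. 46.] ang 11.6 mean [441.1 347.7] h 20.6 col [47. 50. 37.]
top cartridge 0.78 px [411. 275.] rect [ 428.4 -356.6] size [16. 18.] ang -63.0 mean [ 428.2 -355.8] h 63.6 col [233. 236. 236.]
top pot 0.72 px [410. 207.] rect [ 597.5 -355.2] size [43. 43.] ang -89.5 mean [ 598.6 -355.4] h 39.6 col [170. 175. 170.]
top gauge_block 0.58 px [204. 232.] rect [530.8 168.9] size [52. 54.] ang -89.7 mean [530.3 169. ] h 47.2 col [236. 240. 242.]
top nest 0.95 px [343. 249.] rect [ 492.5 -188. ] size [70. 70.] ang 83.8 mean [ 492.7 -187. ] h 24.0 col [207. 212. 207.]
mat z -0.00029389556842095534
[400.4, 231.1, 23.2, 23.1] [ 0.508 -0.361  0.04 ]
[410.5, 163.9, 23.4, 21.6] [ 0.683 -0.386  0.039]
[400.6, 199.9, 22.2, 16.7] [ 0.599 -0.355  0.04 ]
[359.2, 207.2, 24.5, 16.9] [ 0.58  -0.263  0.04 ]
[435.9, 198.4, 20.5, 17.3] [ 0.604 -0.445  0.04 ]
side long_tray 0.74 px [254. 157.] rect [582.8 316.3] size [55. 92.] a
[... 497 characters left out ...]
.] ang 0.8 mean [532.3 164.2] h 45.8 col [222. 225. 231.]
side gauge_block 0.72 px [302. 165.] rect [743.  206.2] size [70. 93.] ang -82.8 mean [740.6 201.6] h 48.7 col [ 52. 181. 199.]
side nest 0.58 px [242. 249.] rect [ 494.8 -190.8] size [74. 70.] ang 83.3 mean [ 495.1 -194.5] h 22.8 col [187. 192. 191.]
mat z -0.0014386260612281234
[272.8, 251.9, 18.6, 25.5] [ 0.583 -0.269  0.039]
[294.5, 308.6, 25.7, 29.2] [ 0.607 -0.45   0.039]
[242.4, 285.7, 21.2, 27.6] [ 0.51  -0.367  0.039]
[326.7, 286.9, 18.6, 22.1] [ 0.685 -0.393  0.039]
[285.5, 277.7, 21.6, 28.9] [ 0.601 -0.362  0.039]
[241.2, 151.6, 29.1, 11.6] [nan nan nan]<stdin>:8: RuntimeWarning: Mean of empty slice.
  ret = um.true_divide(
```

View pics/crop.png

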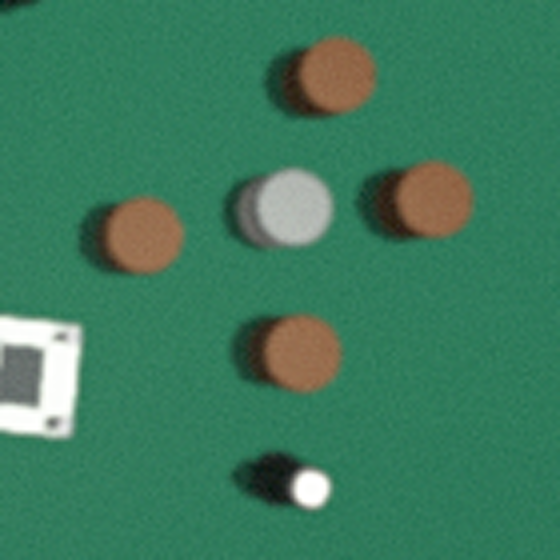

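The crop confirms it: the grey-lidded white pot is at about (290,207), and all four of its neighbours are brown. It sits at about (600,-359) mm.

```bash
cat > go.py <<'E'
import sys; from h import *
from scipy.spatial.transform import Rotation as Ro
x,y,z,yaw=map(float,sys.argv[1:5]); s=bot.sense(); M=Ro.from_quat(s["tool_rot"]).as_matrix()
p=np.array(s["position"])*1000; d=M.T@(np.array([x,y,z])-p); cur=np.degrees(np.arctan2(M[1,1],M[0,1]))
w=-np.radians((yaw-cur+90)%180-90)
print("t",round(s["t"],2),"pos",p.round(1),"yaw",cur.round(1),"tilt",np.degrees(np.arccos(-M[2,2])).round(2),"| shift tool",d.round(1),"n",np.ceil(np.linalg.norm(d)/45),"| wz",round(w,3),"| F",s["ft_force"].round(1),"q6",s["joint_positions"][5].round(2))
E
python3 go.py 581 321 100 87
```

```text
t 1.8 pos [144.2 608.1 231.3] yaw 76.7 tilt 0.0 | shift tool [-491.3 -178.6  131.3] n 12.0 | wz -0.18 | F [-0.6 -0.2 -1. ] q6 -0.11
```

>>> drive_tool(moves=[{"x":-41,"y":-15,"z":11,"hand":75},{"x":-41,"y":-15,"z":11},{"x":-41,"y":-15,"z":11},{"x":-41,"y":-15,"z":11},{"x":-41,"y":-15,"z":11},{"x":-41,"y":-15,"z":11},{"x":-41,"y":-15,"z":11},{"x":-41,"y":-15,"z":11},{"x":-41,"y":-15,"z":11},{"x":-41,"y":-15,"z":11},{"x":-41,"y":-15,"z":11},{"x":-41,"y":-15,"z":11}])

```text
$.moves[0]: bad value
```

>>> drive_tool(moves=[{"wz":-0.09},{"wz":-0.09},{},{},{}])

```text
$.moves[0]: bad value
```

```bash
python3 go.py 581 321 0 87
```

```text
t 1.8 pos [144.2 608.1 231.3] yaw 76.7 tilt 0.0 | shift tool [-491.3 -178.6  231.3] n 13.0 | wz -0.18 | F [-0.6 -0.2 -1. ] q6 -0.11
```

>>> drive_tool(moves=[{"x":-41,"y":-15,"z":11,"wx":0,"wy":0,"wz":0,"hand":75}])

```text
t: 1.9
position: [0.1782, 0.5873, 0.2224]
tool_rot: [0.113, 0.994, 0.003, -0.0]
ft_force: [1.6, -0.0, -0.1]
opening: 0.883
gripper_force: 0.0
```

All fields are required.

>>> drive_tool(moves=[{"x":-41,"y":-15,"z":11,"wx":0,"wy":0,"wz":-0.02,"hand":75},{"x":-41,"y":-15,"z":11,"wx":0,"wy":0,"wz":-0.02,"hand":75},{"x":-41,"y":-15,"z":11,"wx":0,"wy":0,"wz":-0.02,"hand":75},{"x":-41,"y":-15,"z":11,"wx":0,"wy":0,"wz":-0.02,"hand":75},{"x":-41,"y":-15,"z":11,"wx":0,"wy":0,"wz":-0.02,"hand":75},{"x":-41,"y":-15,"z":11,"wx":0,"wy":0,"wz":-0.02,"hand":75},{"x":-41,"y":-15,"z":11,"wx":0,"wy":0,"wz":-0.02,"hand":75},{"x":-41,"y":-15,"z":11,"wx":0,"wy":0,"wz":-0.02,"hand":75},{"x":-41,"y":-15,"z":11,"wx":0,"wy":0,"wz":-0.02,"hand":75},{"x":-41,"y":-15,"z":11,"wx":0,"wy":0,"wz":0,"hand":75},{"x":0,"y":0,"z":0,"wx":0,"wy":0,"wz":0,"hand":75},{"x":0,"y":0,"z":0,"wx":0,"wy":0,"wz":0,"hand":75}])

```text
t: 3.1
position: [0.5649, 0.3768, 0.1095]
tool_rot: [0.028, 1.0, -0.0, -0.001]
ft_force: [-1.3, 1.4, 0.4]
opening: 0.88
gripper_force: 0.0
```

```bash
python3 go.py 581 321 0 87
```

```text
t 3.1 pos [564.9 376.8 109.5] yaw 86.8 tilt 0.09 | shift tool [-19.3 -54.7 109.5] n 3.0 | wz -0.003 | F [-1.3  1.4  0.4] q6 -1.03
```

>>> drive_tool(moves=[{"x":-10,"y":-27,"z":0,"wx":0,"wy":0,"wz":0,"hand":75},{"x":-9,"y":-28,"z":10,"wx":0,"wy":0,"wz":0,"hand":75},{"x":0,"y":0,"z":30,"wx":0,"wy":0,"wz":0,"hand":75},{"x":0,"y":0,"z":30,"wx":0,"wy":0,"wz":0,"hand":75},{"x":0,"y":0,"z":20,"wx":0,"wy":0,"wz":0,"hand":75},{"x":0,"y":0,"z":10,"wx":0,"wy":0,"wz":0,"hand":75},{"x":0,"y":0,"z":9,"wx":0,"wy":0,"wz":0,"hand":75},{"x":0,"y":0,"z":0,"wx":0,"wy":0,"wz":0,"hand":75},{"x":0,"y":0,"z":0,"wx":0,"wy":0,"wz":0,"hand":75}])

```text
t: 4.0
position: [0.5811, 0.3224, 0.0025]
tool_rot: [0.026, 1.0, 0.0, 0.001]
ft_force: [-0.8, -0.4, 0.4]
opening: 0.878
gripper_force: 0.0
```

>>> drive_tool(force=40, moves=[{"x":0,"y":0,"z":0,"wx":0,"wy":0,"wz":0,"hand":40},{"x":0,"y":0,"z":0,"wx":0,"wy":0,"wz":0,"hand":40},{"x":0,"y":0,"z":0,"wx":0,"wy":0,"wz":0,"hand":40},{"x":0,"y":0,"z":0,"wx":0,"wy":0,"wz":0,"hand":40},{"x":0,"y":0,"z":0,"wx":0,"wy":0,"wz":0,"hand":40},{"x":0,"y":0,"z":0,"wx":0,"wy":0,"wz":0,"hand":40}])

```text
t: 4.6
position: [0.5819, 0.3224, 0.003]
tool_rot: [0.026, 1.0, 0.001, 0.001]
ft_force: [-0.4, 0.9, 6.4]
opening: 0.619
gripper_force: 45.1
```

```bash
python3 go.py 512.5 -11 100 83.9; python3 -c "
from h import *
for n in('top','side'): measure(n,['long_tray'])"
```

```text
t 4.6 pos [581.9 322.4   3. ] yaw 87.0 tilt 0.17 | shift tool [  51.4 -336.4  -97.6] n 8.0 | wz 0.054 | F [-0.4  0.9  6.4] q6 -1.12
top long_tray 0.64 px [188. 151.] rect [720.4 187.5] size [47. 98.] ang -43.8 mean [721.8 187.3] h 22.6 col [38. 49. 36.]
top long_tray 0.61 px [147. 213.] rect [580.1 322.8] size [ 54. 100.] ang -2.6 mean [579.6 317.6] h 20.4 col [175.  98.  54.]
side long_tray 0.79 px [253. 156.] rect [582.1 321.1] size [100.  58.] ang 0.1 mean [580.4 320.4] h 19.6 col [166.  90.  43.]
```

>>> drive_tool(moves=[{"x":0,"y":0,"z":-20,"wx":0,"wy":0,"wz":0,"hand":40},{"x":0,"y":0,"z":-40,"wx":0,"wy":0,"wz":0,"hand":40},{"x":0,"y":0,"z":-40,"wx":0,"wy":0,"wz":0,"hand":40},{"x":6,"y":-42,"z":0,"wx":0,"wy":0,"wz":0,"hand":40},{"x":6,"y":-42,"z":0,"wx":0,"wy":0,"wz":0,"hand":40},{"x":6,"y":-42,"z":0,"wx":0,"wy":0,"wz":0,"hand":40},{"x":6,"y":-42,"z":0,"wx":0,"wy":0,"wz":0,"hand":40},{"x":6,"y":-42,"z":0,"wx":0,"wy":0,"wz":0,"hand":40},{"x":7,"y":-42,"z":0,"wx":0,"wy":0,"wz":0,"hand":40},{"x":7,"y":-42,"z":0,"wx":0,"wy":0,"wz":0,"hand":40},{"x":7,"y":-42,"z":0,"wx":0,"wy":0,"wz":0.054,"hand":40},{"x":0,"y":0,"z":0,"wx":0,"wy":0,"wz":0,"hand":40}])

```text
t: 6.0
position: [0.5097, -0.0154, 0.1003]
tool_rot: [0.056, 0.998, -0.001, -0.001]
ft_force: [-0.7, 0.8, -1.5]
opening: 0.619
gripper_force: 44.2
```

>>> drive_tool(moves=[{"x":0,"y":0,"z":0,"wx":0,"wy":0,"wz":0,"hand":40},{"x":0,"y":0,"z":0,"wx":0,"wy":0,"wz":0,"hand":40}])

```text
t: 6.2
position: [0.5115, -0.0105, 0.1008]
tool_rot: [0.053, 0.999, 0.0, -0.0]
ft_force: [-0.5, -0.1, -1.7]
opening: 0.619
gripper_force: 44.2
```

```bash
python3 go.py 512.5 -11 4 83.9; python3 -c "
from h import *
f=bot.grab_frame('top')
cv2.imwrite('pics/hold.png',f['pixels'])
print(bot.sense()['opening'])"
```

```text
t 6.2 pos [511.5 -10.5 100.8] yaw 83.9 tilt 0.06 | shift tool [-1.1 -0.4 96.8] n 3.0 | wz 0.0 | F [-0.5 -0.1 -1.7] q6 -1.62
0.6207321699943992
```

View pics/hold.png

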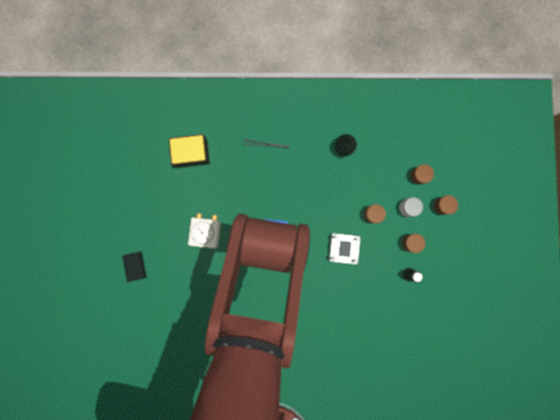

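>>> drive_tool(moves=[{"x":-1,"y":0,"z":40,"wx":0,"wy":0,"wz":0,"hand":40},{"x":0,"y":0,"z":35,"wx":0,"wy":0,"wz":0,"hand":40},{"x":0,"y":0,"z":14,"wx":0,"wy":0,"wz":0,"hand":40},{"x":0,"y":0,"z":5,"wx":0,"wy":0,"wz":0,"hand":40},{"x":0,"y":0,"z":2,"wx":0,"wy":0,"wz":0,"hand":40},{"x":0,"y":0,"z":1,"wx":0,"wy":0,"wz":0,"hand":40},{"x":0,"y":0,"z":0,"wx":0,"wy":0,"wz":0,"hand":40},{"x":0,"y":0,"z":0,"wx":0,"wy":0,"wz":0,"hand":40}])

```text
t: 7.05
position: [0.5141, -0.0114, 0.0056]
tool_rot: [0.053, 0.999, -0.0, 0.001]
ft_force: [-0.3, 0.2, -1.6]
opening: 0.621
gripper_force: 44.1
```

>>> drive_tool(moves=[{"x":1,"y":0,"z":2,"wx":0,"wy":0,"wz":0,"hand":40},{"x":0,"y":0,"z":1,"wx":0,"wy":0,"wz":0,"hand":40},{"x":0,"y":0,"z":0,"wx":0,"wy":0,"wz":0,"hand":40}])

```text
t: 7.35
position: [0.5128, -0.0113, 0.003]
tool_rot: [0.053, 0.999, -0.0, 0.001]
ft_force: [-2.8, -0.2, 6.6]
opening: 0.623
gripper_force: 45.2
```

>>> drive_tool(moves=[{"x":0,"y":0,"z":0,"wx":0,"wy":0,"wz":0,"hand":70},{"x":0,"y":0,"z":0,"wx":0,"wy":0,"wz":0,"hand":70},{"x":0,"y":0,"z":0,"wx":0,"wy":0,"wz":0,"hand":70},{"x":0,"y":0,"z":-15,"wx":0,"wy":0,"wz":0,"hand":70},{"x":0,"y":0,"z":-45,"wx":0,"wy":0,"wz":0,"hand":70},{"x":0,"y":0,"z":-45,"wx":0,"wy":0,"wz":0,"hand":70},{"x":0,"y":0,"z":0,"wx":0,"wy":0,"wz":0,"hand":70}])

```text
t: 8.05
position: [0.5182, -0.0121, 0.1146]
tool_rot: [0.053, 0.999, -0.001, 0.008]
ft_force: [0.4, -0.0, -0.5]
opening: 0.818
gripper_force: 0.0
```

```bash
python3 go.py 443 347 100 101
```

```text
t 8.05 pos [518.2 -12.1 114.6] yaw 83.9 tilt 0.9 | shift tool [113.2 349.   12.5] n 9.0 | wz -0.299 | F [ 0.4 -0.  -0.5] q6 -1.62
```

>>> drive_tool(moves=[{"x":12,"y":39,"z":0,"wx":0,"wy":0,"wz":0,"hand":65},{"x":12,"y":39,"z":0,"wx":0,"wy":0,"wz":0,"hand":65},{"x":12,"y":39,"z":0,"wx":0,"wy":0,"wz":0,"hand":65},{"x":12,"y":39,"z":0,"wx":0,"wy":0,"wz":0,"hand":65},{"x":12,"y":39,"z":0,"wx":0,"wy":0,"wz":0,"hand":65},{"x":12,"y":39,"z":0,"wx":0,"wy":0,"wz":0,"hand":65},{"x":12,"y":39,"z":0,"wx":0,"wy":0,"wz":0,"hand":65},{"x":12,"y":39,"z":0,"wx":0,"wy":0,"wz":0,"hand":65},{"x":12,"y":39,"z":0,"wx":0,"wy":0,"wz":0,"hand":65},{"x":0,"y":0,"z":0,"wx":0,"wy":0,"wz":-0.15,"hand":65},{"x":0,"y":0,"z":0,"wx":0,"wy":0,"wz":-0.15,"hand":65},{"x":0,"y":0,"z":0,"wx":0,"wy":0,"wz":0,"hand":65}])

```text
t: 9.25
position: [0.4414, 0.3498, 0.1064]
tool_rot: [-0.097, 0.995, -0.0, -0.0]
ft_force: [-0.5, -0.8, -0.4]
opening: 0.758
gripper_force: 0.0
```

>>> drive_tool(moves=[{"x":0,"y":0,"z":0,"wx":0,"wy":0,"wz":0,"hand":65},{"x":0,"y":0,"z":0,"wx":0,"wy":0,"wz":0,"hand":65}])

```text
t: 9.45
position: [0.4419, 0.3491, 0.1064]
tool_rot: [-0.095, 0.995, -0.0, -0.0]
ft_force: [-0.2, 0.4, -0.4]
opening: 0.761
gripper_force: 0.0
```

```bash
python3 go.py 443 347 2 101;  python3 -c "
from h import *
for n in('top','side'): 
  f=measure(n,['long_tray','gauge_block','nest','short_tray'])
  cv2.imwrite('pics/p1%s.png'%n,f['pixels'])"
```

```text
t 9.45 pos [441.9 349.1 106.4] yaw 100.9 tilt 0.0 | shift tool [ -0.7  -2.2 104.4] n 3.0 | wz -0.001 | F [-0.2  0.4 -0.4] q6 -1.22
top long_tray 0.82 px [274. 240.] rect [511.7 -10.5] size [53. 99.] ang -5.3 mean [513.4 -11. ] h 20.5 col [217. 131.  78.]
top gauge_block 0.7 px [204. 232.] rect [530.8 170. ] size [52. 53.] ang -89.5 mean [530.4 169.3] h 47.2 col [238. 242. 244.]
top nest 0.57 px [344. 249.] rect [ 492.6 -187.8] size [70. 70.] ang -6.0 mean [ 492.8 -187.1] h 24.0 col [210. 214. 210.]
top short_tray 0.94 px [135. 266.] rect [442.6 349.2] size [70. 45.] ang 13.3 mean [445.1 345.9] h 19.8 col [43. 48. 34.]
side long_tray 0.86 px [243. 210.] rect [513.5 -11.9] size [59. 99.] ang -5.9 mean [512.8 -14.2] h 19.9 col [200. 107.  49.]
side gauge_block 0.7 px [244. 177.] rect [531.1 164.5] size [51. 54.] ang -11.8 mean [532.3 163.2] h 45.8 col [221. 224. 230.]
side nest 0.93 px [242. 249.] rect [ 494.8 -191.8] size [73. 70.] ang 83.4 mean [ 495.2 -195.1] h 22.8 col [188. 194. 193.]
side nest 0.33 px [295. 292.] rect [ 599.7 -374.5] size [21. 46.] ang -7.4 mean [ 597.  -377.3] h 23.4 col [164. 169. 176.]
side short_tray 0.75 px [216. 155.] rect [445.6 347. ] size [71. 52.] ang 17.1 mean [446.2 345.6] h 19.5 col [42. 43. 37.]
```

>>> drive_tool(force=40, moves=[{"x":-1,"y":-1,"z":40,"wx":0,"wy":0,"wz":-0.02,"hand":65},{"x":0,"y":0,"z":35,"wx":0,"wy":0,"wz":0,"hand":65},{"x":0,"y":0,"z":18,"wx":0,"wy":0,"wz":0,"hand":65},{"x":0,"y":0,"z":8,"wx":0,"wy":0,"wz":0,"hand":65},{"x":0,"y":0,"z":0,"wx":0,"wy":0,"wz":0,"hand":65},{"x":0,"y":0,"z":0,"wx":0,"wy":0,"wz":0,"hand":30},{"x":0,"y":0,"z":0,"wx":0,"wy":0,"wz":0,"hand":30},{"x":0,"y":0,"z":0,"wx":0,"wy":0,"wz":0,"hand":30},{"x":0,"y":0,"z":0,"wx":0,"wy":0,"wz":0,"hand":30},{"x":0,"y":0,"z":0,"wx":0,"wy":0,"wz":0,"hand":30},{"x":0,"y":0,"z":0,"wx":0,"wy":0,"wz":0,"hand":30}])

```text
t: 11.05
position: [0.4445, 0.3495, 0.0071]
tool_rot: [-0.106, 0.994, 0.001, 0.002]
ft_force: [0.1, 0.7, 5.1]
opening: 0.502
gripper_force: 42.8
```

```bash
python3 go.py 512.5 -11 110 83.9;  python3 -c "
from h import *
for n in('top','side'): 
  f=measure(n,['short_tray'])"
```

```text
t 11.05 pos [444.5 349.5   7.1] yaw 102.2 tilt 0.19 | shift tool [   9.5 -366.6 -103.4] n 9.0 | wz 0.32 | F [0.1 0.7 5.1] q6 -1.24
top short_tray 0.74 px [134. 266.] rect [442.8 350.2] size [69. 44.] ang 12.9 mean [443.2 345.4] h 20.4 col [42. 47. 35.]
side short_tray 0.52 px [215. 155.] rect [446.  347.9] size [70. 52.] ang 10.4 mean [442.8 344.9] h 19.8 col [49. 50. 44.]
side short_tray 0.31 px [242. 211.] rect [513.2 -12.6] size [59. 99.] ang -6.2 mean [509.8 -14.4] h 20.1 col [200. 107.  49.]
```

>>> drive_tool(moves=[{"x":0,"y":0,"z":-20,"wx":0,"wy":0,"wz":0,"hand":30},{"x":0,"y":0,"z":-40,"wx":0,"wy":0,"wz":0,"hand":30},{"x":0,"y":0,"z":-45,"wx":0,"wy":0,"wz":0,"hand":30},{"x":1,"y":-41,"z":0,"wx":0,"wy":0,"wz":0,"hand":30},{"x":1,"y":-41,"z":0,"wx":0,"wy":0,"wz":0,"hand":30},{"x":1,"y":-41,"z":0,"wx":0,"wy":0,"wz":0,"hand":30},{"x":1,"y":-41,"z":0,"wx":0,"wy":0,"wz":0,"hand":30},{"x":1,"y":-41,"z":0,"wx":0,"wy":0,"wz":0,"hand":30},{"x":1,"y":-41,"z":0,"wx":0,"wy":0,"wz":0,"hand":30},{"x":1,"y":-40,"z":0,"wx":0,"wy":0,"wz":0,"hand":30},{"x":1,"y":-40,"z":0,"wx":0,"wy":0,"wz":0,"hand":30},{"x":1,"y":-40,"z":0,"wx":0,"wy":0,"wz":0,"hand":30}])

```text
t: 12.45
position: [0.511, -0.0125, 0.1099]
tool_rot: [-0.106, 0.994, 0.0, -0.0]
ft_force: [0.5, 0.1, -1.2]
opening: 0.507
gripper_force: 42.0
```

>>> drive_tool(moves=[{"x":0,"y":0,"z":0,"wx":0,"wy":0,"wz":0.11,"hand":30},{"x":0,"y":0,"z":0,"wx":0,"wy":0,"wz":0.11,"hand":30},{"x":0,"y":0,"z":0,"wx":0,"wy":0,"wz":0.1,"hand":30},{"x":0,"y":0,"z":0,"wx":0,"wy":0,"wz":0,"hand":30},{"x":0,"y":0,"z":0,"wx":0,"wy":0,"wz":0,"hand":30},{"x":0,"y":0,"z":0,"wx":0,"wy":0,"wz":0,"hand":30}])

```text
t: 13.05
position: [0.5114, -0.0109, 0.1101]
tool_rot: [0.053, 0.999, 0.0, -0.0]
ft_force: [-0.7, -0.1, -1.4]
opening: 0.503
gripper_force: 42.0
```

```bash
python3 go.py 512.5 -11 29 83.9
```

```text
t 13.05 pos [511.4 -10.9 110.1] yaw 84.0 tilt 0.03 | shift tool [-1.2 -0.  81.1] n 2.0 | wz 0.001 | F [-0.7 -0.1 -1.4] q6 -1.62
```

>>> drive_tool(moves=[{"x":-1,"y":0,"z":35,"wx":0,"wy":0,"wz":0,"hand":30},{"x":0,"y":0,"z":30,"wx":0,"wy":0,"wz":0,"hand":30},{"x":0,"y":0,"z":10,"wx":0,"wy":0,"wz":0,"hand":30},{"x":0,"y":0,"z":3,"wx":0,"wy":0,"wz":0,"hand":30},{"x":0,"y":0,"z":1,"wx":0,"wy":0,"wz":0,"hand":30},{"x":0,"y":0,"z":1,"wx":0,"wy":0,"wz":0,"hand":30},{"x":0,"y":0,"z":0,"wx":0,"wy":0,"wz":0,"hand":30},{"x":0,"y":0,"z":0,"wx":0,"wy":0,"wz":0,"hand":30}])

```text
t: 13.85
position: [0.5136, -0.0113, 0.0314]
tool_rot: [0.053, 0.999, -0.0, 0.001]
ft_force: [0.4, -0.6, -0.9]
opening: 0.505
gripper_force: 42.0
```

>>> drive_tool(moves=[{"x":1,"y":0,"z":1.5,"wx":0,"wy":0,"wz":0,"hand":30},{"x":0,"y":0,"z":0.5,"wx":0,"wy":0,"wz":0,"hand":30},{"x":0,"y":0,"z":0,"wx":0,"wy":0,"wz":0,"hand":30}])

```text
t: 14.15
position: [0.5121, -0.0111, 0.0291]
tool_rot: [0.053, 0.999, -0.0, 0.0]
ft_force: [-2.0, 0.2, 4.5]
opening: 0.504
gripper_force: 42.7
```

>>> drive_tool(moves=[{"x":0,"y":0,"z":0,"wx":0,"wy":0,"wz":0,"hand":60},{"x":0,"y":0,"z":0,"wx":0,"wy":0,"wz":0,"hand":60},{"x":0,"y":0,"z":0,"wx":0,"wy":0,"wz":0,"hand":60},{"x":0,"y":0,"z":-15,"wx":0,"wy":0,"wz":0,"hand":60},{"x":0,"y":0,"z":-45,"wx":0,"wy":0,"wz":0,"hand":60},{"x":0,"y":0,"z":-45,"wx":0,"wy":0,"wz":0,"hand":60},{"x":0,"y":0,"z":0,"wx":0,"wy":0,"wz":0,"hand":60},{"x":0,"y":0,"z":0,"wx":0,"wy":0,"wz":0,"hand":60},{"x":0,"y":0,"z":0,"wx":0,"wy":0,"wz":0,"hand":60}])

```text
t: 15.05
position: [0.5105, -0.0109, 0.1319]
tool_rot: [0.053, 0.999, 0.0, -0.001]
ft_force: [-0.3, -0.3, 0.2]
opening: 0.698
gripper_force: 0.0
```

```bash
python3 go.py 429 -358 140 -6.1
```

```text
t 15.05 pos [510.5 -10.9 131.9] yaw 83.9 tilt 0.15 | shift tool [  44.  -353.8   -8. ] n 8.0 | wz 1.57 | F [-0.3 -0.3  0.2] q6 -1.62
```

>>> drive_tool(moves=[{"x":5,"y":-44,"z":-1,"wx":0,"wy":0,"wz":0,"hand":55},{"x":5,"y":-44,"z":-1,"wx":0,"wy":0,"wz":0,"hand":55},{"x":5,"y":-44,"z":-1,"wx":0,"wy":0,"wz":0,"hand":55},{"x":5,"y":-44,"z":-1,"wx":0,"wy":0,"wz":0,"hand":55},{"x":5,"y":-44,"z":-1,"wx":0,"wy":0,"wz":0,"hand":55},{"x":6,"y":-44,"z":-1,"wx":0,"wy":0,"wz":0,"hand":55},{"x":6,"y":-45,"z":-1,"wx":0,"wy":0,"wz":0,"hand":55},{"x":6,"y":-45,"z":-1,"wx":0,"wy":0,"wz":0,"hand":55}])

```text
t: 15.85
position: [0.4293, -0.3588, 0.1386]
tool_rot: [0.053, 0.999, 0.002, -0.002]
ft_force: [0.0, 0.0, -0.3]
opening: 0.64
gripper_force: 0.0
```

>>> drive_tool(moves=[{"x":0,"y":0,"z":0,"wx":0,"wy":0,"wz":0.14,"hand":55},{"x":0,"y":0,"z":0,"wx":0,"wy":0,"wz":0.14,"hand":55},{"x":0,"y":0,"z":0,"wx":0,"wy":0,"wz":0.14,"hand":55},{"x":0,"y":0,"z":0,"wx":0,"wy":0,"wz":0.14,"hand":55},{"x":0,"y":0,"z":0,"wx":0,"wy":0,"wz":0.14,"hand":55},{"x":0,"y":0,"z":0,"wx":0,"wy":0,"wz":0.14,"hand":55},{"x":0,"y":0,"z":0,"wx":0,"wy":0,"wz":0.14,"hand":55},{"x":0,"y":0,"z":0,"wx":0,"wy":0,"wz":0.14,"hand":55},{"x":0,"y":0,"z":0,"wx":0,"wy":0,"wz":0.14,"hand":55},{"x":0,"y":0,"z":0,"wx":0,"wy":0,"wz":0.14,"hand":55},{"x":0,"y":0,"z":0,"wx":0,"wy":0,"wz":0.14,"hand":55},{"x":0,"y":0,"z":0,"wx":0,"wy":0,"wz":0,"hand":55}])

```text
t: 17.05
position: [0.43, -0.3571, 0.1387]
tool_rot: [0.733, 0.68, -0.0, -0.002]
ft_force: [-0.6, -0.1, -0.0]
opening: 0.646
gripper_force: 0.0
```

```bash
python3 go.py 429 -358.5 16 -6.1; python3 -c "
from h import *
for n in('top','side'): 
  f=measure(n,['long_tray','short_tray','gauge_block','nest','cartridge'])
  cv2.imwrite('pics/p2%s.png'%n,f['pixels'])
  H['short_tray']=.044; measure(n,['short_tray'],f); H['short_tray']=.022"

```

```text
t 17.05 pos [ 430.  -357.1  138.7] yaw -4.3 tilt 0.28 | shift tool [ -1.8  -0.4 122.7] n 3.0 | wz 0.031 | F [-0.6 -0.1 -0. ] q6 -0.74
top long_tray 0.85 px [275. 239.] rect [511.4 -10.3] size [ 54. 100.] ang -5.6 mean [516.1 -14.5] h 20.9 col [207. 131.  79.]
top short_tray 0.8 px [273. 241.] rect [515.7  13.6] size [ 2. 46.] ang -5.6 mean [512.1  13.8] h 21.0 col [98. 73. 46.]
top gauge_block 0.87 px [203. 233.] rect [530.8 170. ] size [52. 53.] ang -89.6 mean [530.4 169.3] h 47.1 col [243. 246. 248.]
top nest 0.76 px [344. 248.] rect [ 492.9 -187.7] size [70. 69.] ang 84.2 mean [ 492.9 -186.9] h 24.1 col [187. 192. 187.]
top cartridge 0.63 px [411. 276.] rect [ 427.5 -356.8] size [18. 19.] ang -6.7 mean [ 427.3 -356.3] h 63.9 col [239. 241. 241.]
top short_tray 0.8 px [273. 241.] rect [510.4 -10. ] size [44. 70.] ang -5.9 mean [509.9 -10.2] h 42.1 col [87. 78. 67.]
side long_tray 0.6 px [250. 212.] rect [535.  -31.4] size [87. 48.] ang 33.0 mean [531.3 -29.4] h 19.8 col [194. 105.  53.]
side short_tray 0.88 px [243. 204.] rect [513.1 -33. ] size [ 6. 58.] ang -3.7 mean [514.  -33.3] h 23.5 col [138.  76.  48.]
side gauge_block 0.96 px [244. 176.] rect [532.  166.4] size [53. 53.] ang -6.2 mean [532.6 164.8] h 45.9 col [234. 236. 239.]
side nest 0.92 px [246. 251.] rect [ 503.7 -192. ] size [73. 47.] ang 83.5 mean [ 504.3 -201.4] h 22.8 col [174. 178. 178.]
side cartridge 0.91 px [219. 299.] rect [ 428.9 -360. ] size [19. 19.] ang -55.7 mean [ 429.6 -360.5] h 62.8 col [236. 237. 240.]
side short_tray 0.88 px [243. 204.] rect [514.4 -13.4] size [48. 63.] ang -3.5 mean [514.8 -14.9] h 41.7 col [57. 56. 49.]
```

View pics/p2top.png

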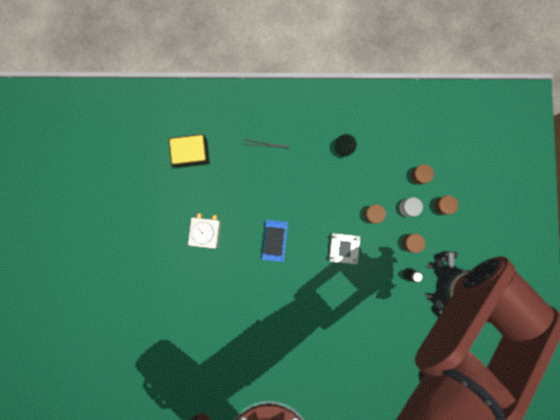

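>>> drive_tool(force=30, moves=[{"x":-1,"y":-1,"z":30,"wx":0,"wy":0,"wz":0.03,"hand":50},{"x":0,"y":0,"z":30,"wx":0,"wy":0,"wz":0,"hand":50},{"x":0,"y":0,"z":30,"wx":0,"wy":0,"wz":0,"hand":50},{"x":0,"y":0,"z":20,"wx":0,"wy":0,"wz":0,"hand":50},{"x":0,"y":0,"z":10,"wx":0,"wy":0,"wz":0,"hand":50},{"x":0,"y":0,"z":0,"wx":0,"wy":0,"wz":0,"hand":50},{"x":0,"y":0,"z":0,"wx":0,"wy":0,"wz":0,"hand":50}])

```text
t: 18.45
position: [0.4307, -0.36, 0.0221]
tool_rot: [0.744, 0.669, 0.0, 0.001]
ft_force: [0.7, -0.3, 1.0]
opening: 0.583
gripper_force: 0.0
```

>>> drive_tool(moves=[{"x":0,"y":0,"z":0,"wx":0,"wy":0,"wz":0,"hand":35},{"x":0,"y":0,"z":0,"wx":0,"wy":0,"wz":0,"hand":30},{"x":0,"y":0,"z":0,"wx":0,"wy":0,"wz":0,"hand":27},{"x":0,"y":0,"z":0,"wx":0,"wy":0,"wz":0,"hand":18},{"x":0,"y":0,"z":0,"wx":0,"wy":0,"wz":0,"hand":18},{"x":0,"y":0,"z":0,"wx":0,"wy":0,"wz":0,"hand":18},{"x":0,"y":0,"z":0,"wx":0,"wy":0,"wz":0,"hand":18}])

```text
t: 19.15
position: [0.4307, -0.36, 0.0224]
tool_rot: [0.744, 0.669, -0.0, 0.001]
ft_force: [-0.9, 0.7, 6.0]
opening: 0.286
gripper_force: 29.7
```

```bash
python3 go.py 522 78 120 -6.1; python3 -c "
from h import *
for n in('top','side'): 
  f=measure(n,['cartridge'])"

```

```text
t 19.15 pos [ 430.7 -360.    22.4] yaw -6.1 tilt 0.08 | shift tool [445.1  44.6 -98. ] n 11.0 | wz 0.001 | F [-0.9  0.7  6. ] q6 -0.72
top cartridge 0.48 px [408. 274.] rect [ 429.6 -350.6] size [ 5. 15.] ang -6.0 mean [ 430.2 -350.6] h 63.1 col [116. 120. 122.]
```

>>> drive_tool(moves=[{"x":0,"y":0,"z":-15,"wx":0,"wy":0,"wz":0,"hand":18},{"x":0,"y":0,"z":-25,"wx":0,"wy":0,"wz":0,"hand":18},{"x":0,"y":0,"z":-30,"wx":0,"wy":0,"wz":0,"hand":18},{"x":0,"y":0,"z":-30,"wx":0,"wy":0,"wz":0,"hand":18},{"x":0,"y":0,"z":0,"wx":0,"wy":0,"wz":0,"hand":18},{"x":15,"y":1,"z":0,"wx":0,"wy":0,"wz":0,"hand":18},{"x":28,"y":4,"z":0,"wx":0,"wy":0,"wz":0,"hand":18},{"x":40,"y":4,"z":0,"wx":0,"wy":0,"wz":0,"hand":18},{"x":40,"y":4,"z":0,"wx":0,"wy":0,"wz":0,"hand":18},{"x":40,"y":4,"z":0,"wx":0,"wy":0,"wz":0,"hand":18},{"x":40,"y":4,"z":0,"wx":0,"wy":0,"wz":0,"hand":18},{"x":40,"y":4,"z":0,"wx":0,"wy":0,"wz":0,"hand":18}])

```text
t: 20.55
position: [0.4785, -0.117, 0.1188]
tool_rot: [0.744, 0.669, -0.001, -0.002]
ft_force: [0.3, -0.1, -0.9]
opening: 0.288
gripper_force: 29.6
```

>>> drive_tool(moves=[{"x":40,"y":4,"z":0,"wx":0,"wy":0,"wz":0,"hand":18},{"x":40,"y":4,"z":0,"wx":0,"wy":0,"wz":0,"hand":18},{"x":40,"y":4,"z":0,"wx":0,"wy":0,"wz":0,"hand":18},{"x":40,"y":4,"z":0,"wx":0,"wy":0,"wz":0,"hand":18},{"x":25,"y":2,"z":0,"wx":0,"wy":0,"wz":0,"hand":18},{"x":14,"y":2,"z":0,"wx":0,"wy":0,"wz":0,"hand":18},{"x":0,"y":0,"z":0,"wx":0,"wy":0,"wz":0,"hand":18},{"x":0,"y":0,"z":0,"wx":0,"wy":0,"wz":0,"hand":18},{"x":0,"y":0,"z":0,"wx":0,"wy":0,"wz":0,"hand":18}])

```text
t: 21.45
position: [0.521, 0.0743, 0.1207]
tool_rot: [0.744, 0.668, -0.001, -0.0]
ft_force: [0.2, -1.2, -0.3]
opening: 0.29
gripper_force: 29.6
```

```bash
python3 go.py 522 76.5 22 -6.1; python3 -c "
from h import *
f=bot.grab_frame('side'); cv2.imwrite('pics/c1.png',cv2.resize(f['pixels'][100:240,170:360],None,fx=4,fy=4))"

```

```text
t 21.45 pos [521.   74.3 120.7] yaw -6.1 tilt 0.08 | shift tool [ 2.4  0.9 98.7] n 3.0 | wz -0.001 | F [ 0.2 -1.2 -0.3] q6 0.12
```

View pics/c1.png

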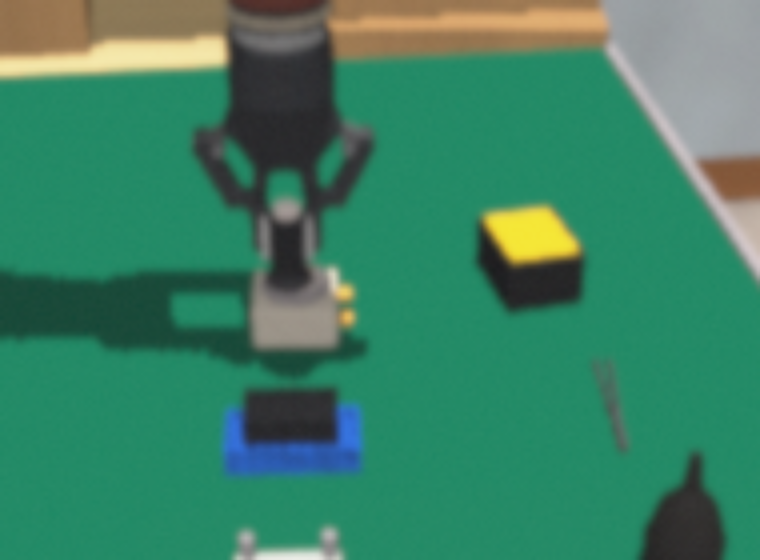

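The cartridge is held upright at about (287,245), with the stack centred at (292,430). Now lowering it.

>>> drive_tool(moves=[{"x":2,"y":1,"z":25,"wx":0,"wy":0,"wz":0,"hand":18},{"x":0,"y":0,"z":30,"wx":0,"wy":0,"wz":0,"hand":18},{"x":0,"y":0,"z":25,"wx":0,"wy":0,"wz":0,"hand":18},{"x":0,"y":0,"z":10,"wx":0,"wy":0,"wz":0,"hand":18},{"x":0,"y":0,"z":4,"wx":0,"wy":0,"wz":0,"hand":18},{"x":0,"y":0,"z":1,"wx":0,"wy":0,"wz":0,"hand":18},{"x":0,"y":0,"z":0,"wx":0,"wy":0,"wz":0,"hand":18},{"x":0,"y":0,"z":0,"wx":0,"wy":0,"wz":0,"hand":18}])

```text
t: 22.3
position: [0.5242, 0.0773, 0.0277]
tool_rot: [0.744, 0.669, 0.001, 0.001]
ft_force: [-0.4, -0.5, -1.2]
opening: 0.286
gripper_force: 29.6
```

>>> drive_tool(moves=[{"x":0,"y":-2,"z":3,"wx":0,"wy":0,"wz":0,"hand":18},{"x":0,"y":0,"z":1.5,"wx":0,"wy":0,"wz":0,"hand":18},{"x":0,"y":0,"z":0.5,"wx":0,"wy":0,"wz":0,"hand":18},{"x":0,"y":0,"z":0,"wx":0,"wy":0,"wz":0,"hand":18},{"x":0,"y":0,"z":0,"wx":0,"wy":0,"wz":0,"hand":18}])

```text
t: 22.8
position: [0.521, 0.0776, 0.0224]
tool_rot: [0.743, 0.669, -0.0, -0.0]
ft_force: [-3.0, -0.1, 5.8]
opening: 0.287
gripper_force: 30.3
```

>>> drive_tool(moves=[{"x":0,"y":0,"z":0,"wx":0,"wy":0,"wz":0,"hand":30},{"x":0,"y":0,"z":0,"wx":0,"wy":0,"wz":0,"hand":45},{"x":0,"y":0,"z":0,"wx":0,"wy":0,"wz":0,"hand":60},{"x":0,"y":0,"z":0,"wx":0,"wy":0,"wz":0,"hand":60},{"x":0,"y":0,"z":-15,"wx":0,"wy":0,"wz":0,"hand":60},{"x":0,"y":0,"z":-35,"wx":0,"wy":0,"wz":0,"hand":60},{"x":0,"y":0,"z":-35,"wx":0,"wy":0,"wz":0,"hand":60},{"x":0,"y":0,"z":-35,"wx":0,"wy":0,"wz":0,"hand":60},{"x":0,"y":0,"z":0,"wx":0,"wy":0,"wz":0,"hand":60},{"x":0,"y":0,"z":0,"wx":0,"wy":0,"wz":0,"hand":60}])

```text
t: 23.8
position: [0.5221, 0.0775, 0.1436]
tool_rot: [0.744, 0.669, 0.002, 0.001]
ft_force: [-0.5, -0.9, -0.4]
opening: 0.703
gripper_force: 0.0
```

```bash
python3 go.py 600 -359 140 -45
```

```text
t 23.8 pos [522.1  77.5 143.6] yaw -6.1 tilt 0.23 | shift tool [-425.8  123.6    3.9] n 10.0 | wz 0.679 | F [-0.5 -0.9 -0.4] q6 0.12
```

>>> drive_tool(moves=[{"x":-43,"y":12,"z":0,"wx":0,"wy":0,"wz":0,"hand":60},{"x":-43,"y":12,"z":0,"wx":0,"wy":0,"wz":0,"hand":60},{"x":-43,"y":12,"z":0,"wx":0,"wy":0,"wz":0,"hand":60},{"x":-43,"y":12,"z":0,"wx":0,"wy":0,"wz":0,"hand":60},{"x":-43,"y":12,"z":0,"wx":0,"wy":0,"wz":0,"hand":60},{"x":-43,"y":12,"z":0,"wx":0,"wy":0,"wz":0,"hand":60},{"x":-42,"y":13,"z":0,"wx":0,"wy":0,"wz":0,"hand":60},{"x":-42,"y":13,"z":0,"wx":0,"wy":0,"wz":0,"hand":60},{"x":-42,"y":13,"z":0,"wx":0,"wy":0,"wz":0,"hand":60},{"x":-42,"y":12,"z":0,"wx":0,"wy":0,"wz":0,"hand":60},{"x":0,"y":0,"z":0,"wx":0,"wy":0,"wz":0.14,"hand":60},{"x":0,"y":0,"z":0,"wx":0,"wy":0,"wz":0.14,"hand":60}])

```text
t: 25.0
position: [0.5966, -0.3602, 0.1386]
tool_rot: [0.832, 0.555, -0.001, -0.002]
ft_force: [-0.1, 0.2, 0.4]
opening: 0.709
gripper_force: 0.0
```

>>> drive_tool(moves=[{"x":0,"y":0,"z":0,"wx":0,"wy":0,"wz":0.15,"hand":60},{"x":0,"y":0,"z":0,"wx":0,"wy":0,"wz":0.15,"hand":60},{"x":0,"y":0,"z":0,"wx":0,"wy":0,"wz":0.15,"hand":60},{"x":0,"y":0,"z":0,"wx":0,"wy":0,"wz":0,"hand":60},{"x":0,"y":0,"z":0,"wx":0,"wy":0,"wz":0,"hand":60},{"x":0,"y":0,"z":0,"wx":0,"wy":0,"wz":0,"hand":60}])

```text
t: 25.6
position: [0.5977, -0.3588, 0.1404]
tool_rot: [0.933, 0.36, -0.0, -0.001]
ft_force: [0.4, 0.9, -1.0]
opening: 0.703
gripper_force: 0.0
```

```bash
python3 go.py 600 -359 8 -48; python3 -c "
from h import *
for n in('top','side'): 
  f=measure(n,['cartridge','pot','gauge_block','long_tray','short_tray'])
  cv2.imwrite('pics/p3%s.png'%n,f['pixels'])
cv2.imwrite('pics/p3c.png',cv2.resize(f['pixels'][130:330,170:370],None,fx=3,fy=3))"

```

```text
t 25.6 pos [ 597.7 -358.8  140.4] yaw -47.8 tilt 0.09 | shift tool [  1.6   1.9 132.4] n 3.0 | wz 0.004 | F [ 0.4  0.9 -1. ] q6 0.19
top cartridge 0.74 px [239. 238.] rect [520.2  80.2] size [17. 19.] ang -1.0 mean [519.3  80.3] h 63.4 col [243. 245. 246.]
top pot 0.89 px [410. 207.] rect [ 601.5 -353.9] size [38. 44.] ang -48.1 mean [ 600.5 -354. ] h 39.3 col [172. 178. 173.]
top gauge_block 0.88 px [204. 232.] rect [530.8 169.9] size [52. 53.] ang -89.8 mean [530.4 169.1] h 47.1 col [247. 249. 250.]
top short_tray 0.89 px [274. 241.] rect [510.7  -9.4] size [46. 74.] ang -6.0 mean [511.8  -3.3] h 21.3 col [153. 101.  69.]
side cartridge 0.54 px [242. 188.] rect [520.8  74.8] size [16. 16.] ang 14.2 mean [522.1  73.7] h 61.2 col [228. 231. 235.]
side pot 0.8 px [295. 292.] rect [ 601.2 -360.3] size [47. 45.] ang 77.0 mean [ 601.1 -361.8] h 38.7 col [160. 163. 163.]
side gauge_block 0.84 px [245. 175.] rect [532.  167.1] size [51. 53.] ang -6.3 mean [531.8 165.5] h 46.0 col [236. 237. 241.]
side long_tray 0.61 px [243. 213.] rect [513.7 -14.6] size [58. 99.] ang -4.5 mean [512.9 -24. ] h 19.6 col [202. 110.  52.]
side short_tray 0.78 px [242. 204.] rect [515.6 -33.3] size [69. 15.] ang 3.1 mean [515.7 -32.7] h 23.3 col [140.  77.  49.]
side short_tray 0.58 px [245. 175.] rect [547.6 145.2] size [96. 46.] ang 32.7 mean [545.9 145.4] h 22.1 col [159. 201. 215.]
```

View pics/p3c.png

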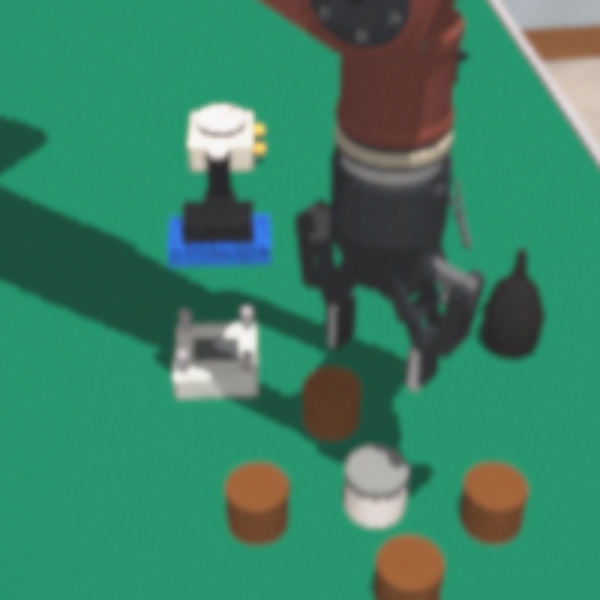

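>>> drive_tool(moves=[{"x":2,"y":2,"z":35,"wx":0,"wy":0,"wz":0,"hand":62},{"x":0,"y":0,"z":35,"wx":0,"wy":0,"wz":0,"hand":62},{"x":0,"y":0,"z":20,"wx":0,"wy":0,"wz":0,"hand":62},{"x":0,"y":0,"z":15,"wx":0,"wy":0,"wz":0,"hand":62},{"x":0,"y":0,"z":15,"wx":0,"wy":0,"wz":0,"hand":62},{"x":0,"y":0,"z":10,"wx":0,"wy":0,"wz":0,"hand":62},{"x":0,"y":0,"z":7,"wx":0,"wy":0,"wz":0,"hand":62},{"x":0,"y":0,"z":0,"wx":0,"wy":0,"wz":0,"hand":62},{"x":0,"y":0,"z":0,"wx":0,"wy":0,"wz":0,"hand":62}])

```text
t: 27.1
position: [0.6015, -0.3597, 0.0051]
tool_rot: [0.933, 0.359, 0.0, 0.001]
ft_force: [0.5, 0.8, -0.3]
opening: 0.729
gripper_force: 0.0
```

>>> drive_tool(force=30, moves=[{"x":0,"y":0,"z":0,"wx":0,"wy":0,"wz":0,"hand":54},{"x":0,"y":0,"z":0,"wx":0,"wy":0,"wz":0,"hand":50},{"x":0,"y":0,"z":0,"wx":0,"wy":0,"wz":0,"hand":40},{"x":0,"y":0,"z":0,"wx":0,"wy":0,"wz":0,"hand":40},{"x":0,"y":0,"z":0,"wx":0,"wy":0,"wz":0,"hand":40},{"x":0,"y":0,"z":0,"wx":0,"wy":0,"wz":0,"hand":40}])

```text
t: 27.7
position: [0.6017, -0.3598, 0.0055]
tool_rot: [0.933, 0.359, 0.001, 0.001]
ft_force: [-0.7, 0.3, 5.2]
opening: 0.547
gripper_force: 31.1
```

```bash
python3 go.py 615.5 -22 130 -48
```

```text
t 27.7 pos [ 601.7 -359.8    5.5] yaw -47.9 tilt 0.11 | shift tool [ 236.8 -241.2 -124.8] n 9.0 | wz 0.002 | F [-0.7  0.3  5.2] q6 0.2
```

>>> drive_tool(moves=[{"x":0,"y":0,"z":-15,"wx":0,"wy":0,"wz":0,"hand":40},{"x":0,"y":0,"z":-25,"wx":0,"wy":0,"wz":0,"hand":40},{"x":0,"y":0,"z":-35,"wx":0,"wy":0,"wz":0,"hand":40},{"x":0,"y":0,"z":-25,"wx":0,"wy":0,"wz":0,"hand":40},{"x":0,"y":0,"z":0,"wx":0,"wy":0,"wz":0,"hand":40},{"x":12,"y":-13,"z":0,"wx":0,"wy":0,"wz":0,"hand":40},{"x":25,"y":-26,"z":0,"wx":0,"wy":0,"wz":0,"hand":40},{"x":27,"y":-27,"z":0,"wx":0,"wy":0,"wz":0,"hand":40},{"x":27,"y":-27,"z":0,"wx":0,"wy":0,"wz":0,"hand":40},{"x":27,"y":-27,"z":0,"wx":0,"wy":0,"wz":0,"hand":40},{"x":27,"y":-27,"z":0,"wx":0,"wy":0,"wz":0,"hand":40},{"x":27,"y":-27,"z":0,"wx":0,"wy":0,"wz":0,"hand":40}])

```text
t: 28.9
position: [0.609, -0.1114, 0.1011]
tool_rot: [0.933, 0.359, -0.002, -0.002]
ft_force: [-0.2, 0.0, -0.9]
opening: 0.547
gripper_force: 31.1
```

>>> drive_tool(moves=[{"x":27,"y":-28,"z":0,"wx":0,"wy":0,"wz":0,"hand":40},{"x":24,"y":-25,"z":0,"wx":0,"wy":0,"wz":0,"hand":40},{"x":12,"y":-13,"z":0,"wx":0,"wy":0,"wz":0,"hand":40},{"x":0,"y":0,"z":0,"wx":0,"wy":0,"wz":0,"hand":40},{"x":0,"y":0,"z":0,"wx":0,"wy":0,"wz":0,"hand":40},{"x":0,"y":0,"z":0,"wx":0,"wy":0,"wz":0,"hand":40}])

```text
t: 29.5
position: [0.6141, -0.0249, 0.1038]
tool_rot: [0.933, 0.359, -0.0, 0.0]
ft_force: [-0.1, 0.5, -1.3]
opening: 0.547
gripper_force: 31.1
```

```bash
python3 go.py 615.7 -22 5.5 -48; python3 -c "
from h import *
f=bot.grab_frame('side'); cv2.imwrite('pics/c2.png',cv2.resize(f['pixels'][110:260,200:370],None,fx=4,fy=4))"

```

```text
t 29.5 pos [614.1 -24.9 103.8] yaw -48.0 tilt 0.05 | shift tool [ 3.2 -1.1 98.3] n 3.0 | wz 0.001 | F [-0.1  0.5 -1.3] q6 0.68
```

View pics/c2.png

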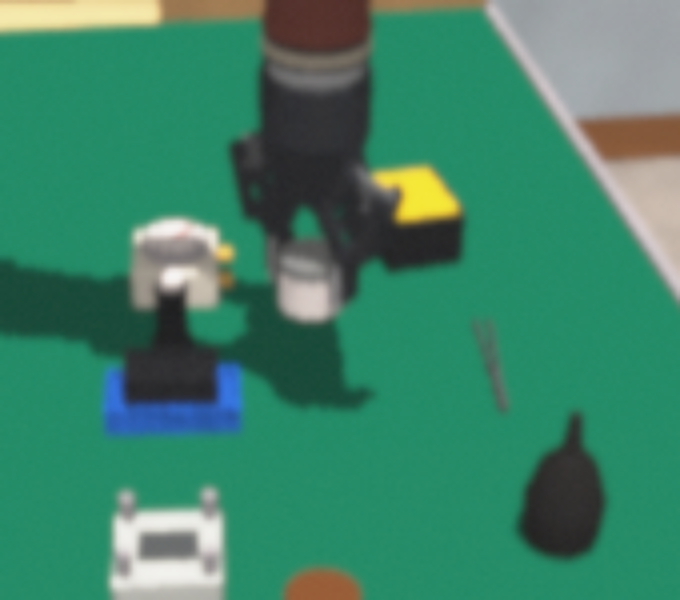

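The pot is held upright at (308,285) in the crop, and the stack at (172,395) and cartridge at (172,300) stand well.

>>> drive_tool(moves=[{"x":3,"y":-1,"z":25,"wx":0,"wy":0,"wz":0,"hand":40},{"x":0,"y":0,"z":30,"wx":0,"wy":0,"wz":0,"hand":40},{"x":0,"y":0,"z":25,"wx":0,"wy":0,"wz":0,"hand":40},{"x":0,"y":0,"z":12,"wx":0,"wy":0,"wz":0,"hand":40},{"x":0,"y":0,"z":4,"wx":0,"wy":0,"wz":0,"hand":40},{"x":0,"y":0,"z":1,"wx":0,"wy":0,"wz":0,"hand":40},{"x":0,"y":0,"z":0,"wx":0,"wy":0,"wz":0,"hand":40},{"x":0,"y":0,"z":0,"wx":0,"wy":0,"wz":0,"hand":40}])

```text
t: 30.35
position: [0.6174, -0.0212, 0.009]
tool_rot: [0.933, 0.359, 0.001, 0.001]
ft_force: [0.7, 0.6, -0.4]
opening: 0.547
gripper_force: 31.1
```

```bash
python3 go.py 615.7 -22 5.2 -48
```

```text
t 30.35 pos [617.4 -21.2   9. ] yaw -47.9 tilt 0.17 | shift tool [-1.8 -0.6  3.8] n 1.0 | wz 0.002 | F [ 0.7  0.6 -0.4] q6 0.69
```

>>> drive_tool(moves=[{"x":-1,"y":-1,"z":2,"wx":0,"wy":0,"wz":0,"hand":40},{"x":0,"y":0,"z":1.5,"wx":0,"wy":0,"wz":0,"hand":40},{"x":0,"y":0,"z":0.5,"wx":0,"wy":0,"wz":0,"hand":40},{"x":0,"y":0,"z":0,"wx":0,"wy":0,"wz":0,"hand":40},{"x":0,"y":0,"z":0,"wx":0,"wy":0,"wz":0,"hand":40}])

```text
t: 30.85
position: [0.6152, -0.0209, 0.0055]
tool_rot: [0.933, 0.359, 0.0, 0.0]
ft_force: [-3.1, -0.0, 8.3]
opening: 0.553
gripper_force: 31.7
```

Contact. Next: release, retreat and check.

>>> drive_tool(moves=[{"x":0,"y":0,"z":0,"wx":0,"wy":0,"wz":0,"hand":52},{"x":0,"y":0,"z":0,"wx":0,"wy":0,"wz":0,"hand":62},{"x":0,"y":0,"z":0,"wx":0,"wy":0,"wz":0,"hand":62},{"x":0,"y":0,"z":-10,"wx":0,"wy":0,"wz":0,"hand":62},{"x":0,"y":0,"z":-30,"wx":0,"wy":0,"wz":0,"hand":62},{"x":0,"y":0,"z":-40,"wx":0,"wy":0,"wz":0,"hand":62},{"x":0,"y":0,"z":-45,"wx":0,"wy":0,"wz":0,"hand":62},{"x":0,"y":0,"z":-45,"wx":0,"wy":0,"wz":0,"hand":62}])

```text
t: 31.65
position: [0.6141, -0.0208, 0.1751]
tool_rot: [0.933, 0.359, -0.0, -0.0]
ft_force: [1.3, -0.4, -0.0]
opening: 0.723
gripper_force: 0.0
```

>>> drive_tool(moves=[{"x":-35,"y":30,"z":0,"wx":0,"wy":0,"wz":0,"hand":62},{"x":-35,"y":30,"z":0,"wx":0,"wy":0,"wz":0,"hand":62},{"x":-35,"y":30,"z":0,"wx":0,"wy":0,"wz":0,"hand":62},{"x":-35,"y":30,"z":0,"wx":0,"wy":0,"wz":0,"hand":62},{"x":-35,"y":30,"z":0,"wx":0,"wy":0,"wz":0,"hand":62},{"x":-35,"y":30,"z":0,"wx":0,"wy":0,"wz":0,"hand":62},{"x":-35,"y":30,"z":0,"wx":0,"wy":0,"wz":0,"hand":62},{"x":-35,"y":30,"z":0,"wx":0,"wy":0,"wz":0,"hand":62},{"x":0,"y":0,"z":0,"wx":0,"wy":0,"wz":0,"hand":62},{"x":0,"y":0,"z":0,"wx":0,"wy":0,"wz":0,"hand":62},{"x":0,"y":0,"z":0,"wx":0,"wy":0,"wz":0,"hand":62}])

```text
t: 32.75
position: [0.5677, -0.3854, 0.1733]
tool_rot: [0.933, 0.359, 0.0, -0.001]
ft_force: [0.4, 0.3, 0.3]
opening: 0.723
gripper_force: 0.0
```

```bash
python3 -c "
from h import *
for n in('top','side'): 
  f=measure(n,['cartridge','pot','gauge_block','nest','long_tray'])
  H['short_tray']=.044; measure(n,['short_tray'],f)
  if n=='top': cv2.imwrite('pics/end.png',cv2.resize(f['pixels'][120:300,160:430],None,fx=2.9,fy=2.9))
"

```

```text
top cartridge 0.55 px [239. 237.] rect [519.1  80.2] size [17. 17.] ang 89.6 mean [519.2  80.1] h 63.8 col [243. 246. 247.]
top pot 0.86 px [278. 200.] rect [612.8 -19.2] size [44. 43.] ang 26.9 mean [612.9 -18.9] h 39.7 col [177. 183. 175.]
top pot 0.22 px [189. 151.] rect [719.6 190.8] size [ 51. 106.] ang -45.2 mean [719.7 190.2] h 40.4 col [37. 53. 51.]
top gauge_block 0.81 px [204. 232.] rect [530.8 169.9] size [52. 53.] ang -89.7 mean [530.4 169.1] h 47.0 col [244. 247. 249.]
top nest 0.81 px [344. 248.] rect [ 492.7 -187.9] size [70. 70.] ang 84.3 mean [ 492.8 -187. ] h 23.9 col [190. 194. 189.]
top long_tray 0.63 px [276. 238.] rect [511.2 -10.4] size [ 54. 100.] ang -5.3 mean [515.6 -15. ] h 21.2 col [208. 132.  81.]
top short_tray 0.86 px [273. 242.] rect [510.7  -8.7] size [43. 70.] ang -3.4 mean [509.4  -8.6] h 42.2 col [85. 78. 69.]
top short_tray 0.41 px [278. 200.] rect [612.4 -19. ] size [42. 43.] ang -17.6 mean [612.8 -18.7] h 40.4 col [178. 184. 176.]
side cartridge 0.51 px [243. 188.] rect [521.4  75.9] size [17. 15.] ang 38.1 mean [521.4  75.7] h 61.9 col [231. 234. 237.]
side gauge_block 0.69 px [244. 175.] rect [533.5 165.2] size [53. 53.] ang 3.6 mean [532.9 163.4] h 45.8 col [233. 235. 238.]
side gauge_block 0.69 px [340. 234.] rect [ 752.3 -203.5] size [25. 47.] ang -33.8 mean [ 752.1 -208.2] h 47.8 col [50. 52. 50.]
side nest 0.81 px [242. 250.] rect [ 494.8 -191.4] size [73. 70.] ang 83.5 mean [ 495.  -194.9] h 22.7 col [178. 183. 182.]
side long_tray 0.64 px [239. 214.] rect [495.9 -31.7] size [46. 94.] ang -37.2 mean [492.2 -28.1] h 20.0 col [196. 106.  51.]
side short_tray 0.67 px [242. 204.] rect [513.6 -13.5] size [50. 69.] ang -7.9 mean [512.9 -13.5] h 42.2 col [61. 57. 49.]
```

View pics/end.png

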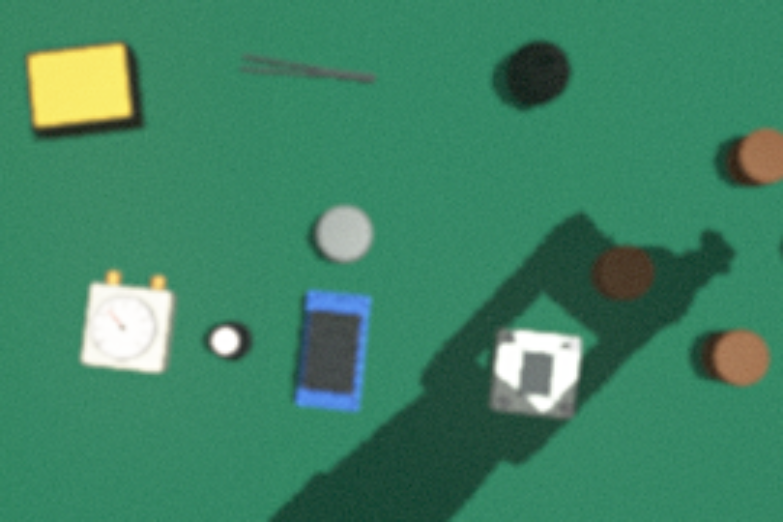

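The final picture shows everything in place. The stack is at (333,350), the cartridge at (228,341) between stack and gauge, and the pot at (344,234) behind the tray. The box, tweezers and blower haven't moved, and the arm is clear.

```bash
python3 -c "
from station import bot
print(bot.sign_off())"
```

```text
the job is handed in; nothing more can be done
None
```

I laid out the dispensing station as asked, in the order asked, and handed it in at about 33 s of the 115 s allowed. The last camera check put each piece within about 2–3 mm of its target, with a pot gap of about 28 mm; no verdict came back at hand-in.

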